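# Spatula off the cupboard door, door clicked shut

### The arm

A 6-joint arm with a two-finger parallel gripper is mounted at the origin on a cart in front of the work surface, level with it; the furniture and walls round the work are solid. World frame = base frame: x ahead of the robot, y to its left, z up, the work surface at z = 0. Lengths are in m, angles in rad, forces in N, time in s.
With the tool pointing down it reaches from about 0.375 to 0.9 m from the base axis. Payload 3.1 kg.
Tool frame: the origin (TCP) lies between the finger pads; the fingertips stand 17 mm ahead of it and the grasp point (between the pads) lies 2 mm behind it (robot.nose_length is the distance from the TCP to the fingertips, in m); z points along the fingers, y is the line along which they close (so a half turn about z gives the same grasp; the last joint's range is limited). The gripper opens to 87 mm and grips with 3 to 60 N. Pads are 19 mm wide; open, the fingers measure 117 mm over their backs; the gripper's body (75 mm by 190 mm) begins 51 mm behind the grasp point.
Start: joints at [-1.522, 0.527, 1.433, -0, 1.181, -0.178], TCP at [0.141, -0.609, 0.2] pointing down, gripper open.
Joint ranges: [-3.08, 3.08], [-0.75, 2.2], [0.22, 2.44], [-1.43, 4.57], [0, 2.65], [-2.85, 2.85]. Speed limits (rad/s): [2.79, 2.79, 3.14, 3.14, 3.14, 3.14].

### API

Orientations are given as a unit quaternion [x, y, z, w].
In Python, from rig import robot, cams gives the robot as it stands.
- The arm moves only by the shell command python3 -m pendant 'ROWS' [FORCE]. ROWS is JSON, a list of rows, each an object with "jaw": the opening, from 0 (shut) to 1 (fully open); "linear": the shift along the tool's x, y, z in cm, a list of three; "twist": the turn about the tool's z in degrees. A call has 1 to 12 rows; each row shifts and turns the commanded pose from where the row before left it, along the tool's axes as they then stand; what a row does not reach is not made up. A row lasts 1/12 s, in which the tool goes at most 41.7 mm and 7.16 degrees, less where a joint would pass 70% of its speed; a pose out of reach is approached as far as the arm can. A call is refused whole if a number of a shift passes 4.17 or a number of a turn 7.16, either way. A call with a gripper value outside its range is refused whole. The fingers move at their own pace and stop on an object; FORCE is the grip in N (left out, the last holds). Time passes only in rows, so rows that do not move let the fingers close. It gives the time, the measured TCP pose, the force, the opening and the grip force at its end, in the units of the state.
- robot.get_obs(): the state, without advancing time (a new reading comes with each control period).
- cams.camera(name): name is "scene" or "top" or "wrist"; returns a dict with "color" (384x512x3 uint8, blue, green, red), "depth" (384x512 float32, m along the optical axis (not along the pixel's ray), 0 where there is no reading), "fov_y" (degrees; the focal length in pixels is half the picture's height over the tangent of half this angle, whatever the lens; pixels are square), "cx", "cy" (the principal point, pixels), "k1" (the pictures are not rectified: a ray, as slopes to the right and down, at radius r is drawn at 1 + k1 r^2 times it, then the intrinsics apply), "view" (4x4, takes a point from world to camera coordinates). Camera axes: x right, y down, z forward; pixel columns grow to the right and rows downward; lengths in m; the calibration is good to about 2 mm. A picture is of the moment at which its call begins.
- robot.hand_in(): hands the job in; it is judged then, once.
The state is a dict: "time": time; "q": joint angles; "joint_velocities": joint speeds; "joint_torque": joint torques, N m; "position": TCP position; "tool_rot": TCP orientation; "ft_force": force on the tool from outside, world axes, zero at the start; "moment": the same for the moment, N m; "grip_width": finger opening in m; "grip_force": force on a finger pad.
Only numpy, scipy, OpenCV 4.12 (cv2) and the standard library are available. Lean on these libraries where they do the work, as an engineer would, in place of code of your own. Each camera call takes 0.05 s, during which the arm holds its last target. There are 200 camera calls.

### The job

The little cupboard's door stands open with a red jar spatula hanging on the hook on its inside: lift the spatula off the hook and stand it head down in the yellow mug, lowering it in rather than dropping it, and let go. Then push the cupboard door shut until it clicks fully home on its catch. Leave the mug standing, and leave the bowls, the bottles and everything else where they are.

Things in the scene. Friction and masses are not known exactly. Their poses are not given: they have to be found in the camera images.
- spatula: jar spatula, 166 mm long, 60 g: steel hanging ring (22 mm inside, 32 outside, 5 mm wire), brown handle 16 mm wide, 9 thick, flat red head 32 mm wide, 8 thick, 56 long. Origin at the ring's centre; z up along the handle (handle z -14 to -94 mm, head to -150); x is the ring's axis and the thin direction, y the wide one. As it hangs, +x points away from the door's inner face
- spatula_grip (a point): on the handle's axis, 22 mm below the ring's centre, a good place to pinch it across its 16 mm width (its y); axes as the spatula's
- spatula_tip (a point): middle of the lower end of the red head, 150 mm below the ring's centre
- door_hook (a point): valley of the wire hook (5 mm steel) on the door's inner face: top of the wire where the ring hangs, 38 mm off the face, 110 mm from the hinge axis. x points away from the face, z up. The hook's tip is 12 mm further out and 8 mm higher; the ring has 17 mm of up-play: lift about 12 mm, then move along +x by 25 mm or more
- door_hinge (a point): on the door's upright hinge axis, at the door's inner face, half way up the door (z = 119 mm). Axes turn with the door: x points out of the inner face (towards the cupboard's inside when shut), the door runs 197 mm along -y from the hinge, z up
- door_push (a point): on the outer face of the door, 160 mm from the hinge axis, 200 mm above the worktop (26 mm below the door's top edge): a place to push. Axes as the door's: push along its +x. A small brass knob stands 35 mm out of the outer face, 110 mm lower and 12 mm nearer the free edge
- cupboard_door (a joint): door angle, rad: 0 = as found, open 95 degrees; grows as it shuts; 1.66 = shut on its stop. A spring ball catch resists in the last 0.06 rad (about 4 N at the push point), then snaps and holds. Green door 197 mm wide, 12 mm thick, 12 to 226 mm above the worktop, hinged on the left as the robot sees it
- cupboard: pale wooden cupboard fixed on the worktop, 120 mm deep (x), 200 mm wide (y), 228 mm high; origin under its centre, open front towards -x of its frame
- mug: yellow mug, 102 mm high, outer diameter 78 mm, inner diameter about 62 mm, handle on its -y side reaching 73 mm from the cup's axis; origin at the underside, the cup's axis stands at y = +16.5 mm in its frame
- mug_floor (a point): centre of the mug's inner floor, on the cup's axis, 7 mm above its underside; the rim is 95 mm higher
- bowl: plain white bowl, 156 mm wide, 70 mm high, origin under its centre; to be left alone
- bowl_patterned: white bowl with a dark rim, 128 mm wide, 64 mm high, at the left; to be left alone
- dark_bottle: sauce bottle with black cap and red label, 67 mm wide, 258 mm high, standing at the right; to be left alone

How it is judged:
By the outcome, as a careful person would: the job done as asked, in the order asked, and still so for the second after the job is handed in, with the robot touching nothing.
It also fails if it takes over 70 s, if anything falls off the work surface, if the arm or the gripper's body presses on something with over 40 N, if the wrist force passes 120 N, or if a joint passes its speed limit or range.

## Working session

There is one attempt and no reset: what is moved stays moved. The work goes in short steps, Python scripts to look and compute and a shell command to move; the robot and the scene stay as the last step left them, time stands still between calls to the robot, and variables do not carry over. Pictures are saved under pics/ and viewed, at most 10 in all, crops included, and the job is handed in when it is done.

```bash
ls; mkdir -p pics; cat > h.py <<'E'
import numpy as np,cv2
from rig import robot,cams
def pts(c):
    h,w=c["depth"].shape; f=h/2/np.tan(np.radians(c["fov_y"])/2)
    v,u=np.mgrid[:h,:w]; K=np.array([[f,0,c["cx"]],[0,f,c["cy"]],[0,0,1.]])
    xd=(u-c["cx"])/f; yd=(v-c["cy"])/f; x,y=xd.copy(),yd.copy()
    for _ in range(8):
        s=1+c["k1"]*(x*x+y*y); x,y=xd/s,yd/s
    d=c["depth"]; P=np.stack([x*d,y*d,d],-1)
    V=np.array(c["view"]); W=(P-V[:3,3])@V[:3,:3]
    W[d<=0]=np.nan
    return W
E
python3 - <<'E'
from h import *
ims=[]
for n in("scene","top"):
    c=cams.camera(n); np.save(f"pics/{n}0.npy",pts(c)); cv2.imwrite(f"pics/{n}0.png",c["color"]); V=np.array(c["view"]); print(n,c["fov_y"],c["k1"],-V[:3,:3].T@V[:3,3],V[2,:3])
o=robot.get_obs();print(o)
E
```

```text
pics
scene 45.038023320505545 -0.019348017829832514 [-0.08932383 -1.17571758  1.27563665] [ 0.3389816   0.69672678 -0.63218927]
top 47.11556130618696 -0.011449291679553908 [-0.17959522 -0.28301444  1.62356788] [ 0.42865927  0.1856922  -0.88417738]
{'time': 0.1, 'q': array([-1.52245030e+00,  5.28383381e-01,  1.43377943e+00, -1.31709904e-05,
        1.18139602e+00, -1.78471516e-01]), 'joint_velocities': array([ 0.00024335, -0.00343374, -0.00496166, -0.00014812,  0.00089165,
       -0.00147706]), 'joint_torque': array([-2.81604716e-04, -4.40985918e+01, -1.77150393e+01,  6.34783320e-02,
        5.34146489e-02, -3.79597759e-05]), 'position': array([ 0.14055599, -0.60826526,  0.19896161]), 'tool_rot': array([ 9.93575351e-01,  1.13168261e-01,  5.78401335e-05, -9.81403686e-04]), 'ft_force': array([ 0.83872047, -0.03870053,  0.29466449]), 'moment': array([ 0.03416325, -0.01297678, -0.01171965]), 'grip_force': 0.0, 'grip_width': 0.08685019816558043}
```

View pics/scene0.png

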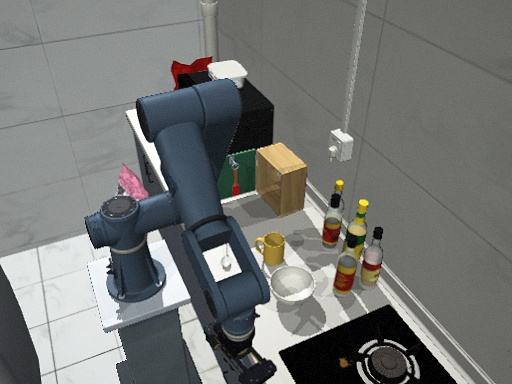

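View pics/top0.png

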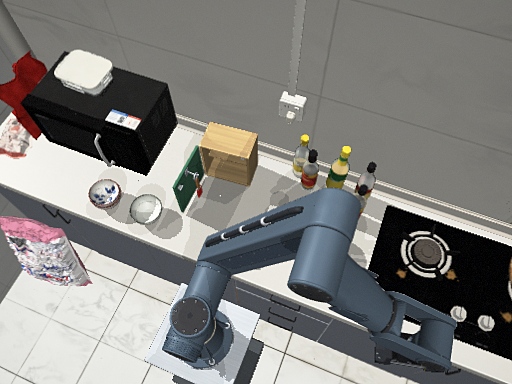

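The scene view shows the green door at about (237,170), the red spatula head at (236,188), the yellow mug at (272,248) and the white bowl at (292,283). In the top view the door edge is at (188,180) and the spatula at (198,188), and the arm hides the mug.

```bash
python3 - <<'E'
from h import *
from scipy.spatial.transform import Rotation as R
for n in("scene","top"):
    im=cv2.imread(f"pics/{n}0.png"); W=np.load(f"pics/{n}0.npy"); hsv=cv2.cvtColor(im,cv2.COLOR_BGR2HSV)
    H,S,V=hsv[...,0].astype(int),hsv[...,1].astype(int),hsv[...,2].astype(int)
    z=W[...,2]
    def box(m): 
        c=np.zeros(H.shape,bool); c[m[1]:m[3],m[0]:m[2]]=1; return c
    reg={'scene':dict(green=(210,140,262,205),red=(225,160,245,200),yel=(250,228,290,270),cup=(254,140,310,220)),'top':dict(green=(170,140,206,220),red=(190,165,207,203),cup=(198,118,262,188))}[n]
    ms=dict(green=(H>55)&(H<95)&(S>80),red=((H<6)|(H>174))&(S>150),yel=(H>15)&(H<32)&(S>120),cup=(H>8)&(H<30)&(S>40))
    for k,b in reg.items():
        m=ms[k]&box(b)&np.isfinite(z)
        P=W[m]; v,u=np.nonzero(m)
        print(n,k,m.sum(),"med",np.median(P,0).round(3),"p2",np.percentile(P,2,axis=0).round(3),"p98",np.percentile(P,98,axis=0).round(3))
        if k=='green':
            Q=P[P[:,2]<.215]; 
            line=cv2.fitLine(Q[:,:2].astype(np.float32),cv2.DIST_HUBER,0,.001,.001).ravel(); print(" line",line, "ext",np.percentile((Q[:,:2]-line[2:])@line[:2],[0.5,99.5]))
        if k=='yel':
            r=P[P[:,2]>.095]; print(" rim",r.min(0),r.max(0),len(r)); print(cv2.minEnclosingCircle(r[:,:2].astype(np.float32)))
        if k=='cup':
            r=P[abs(P[:,2]-.228)<.006]; print(" top",len(r),cv2.minAreaRect(r[:,:2].astype(np.float32)))
        if k=='red': print(" px",u.min(),u.max(),v.min(),v.max())
E
python3 - <<'E'
import cv2
a=cv2.imread("pics/scene0.png")[125:275,205:320];cv2.imwrite("pics/c1.png",cv2.resize(a,None,fx=4.6,fy=4,interpolation=2)[:600,:530])
E
```

```text
scene green 1251 med [0.533 0.275 0.121] p2 [0.431 0.266 0.023] p98 [0.616 0.495 0.224]
 line [ 0.9999879  -0.00492037  0.518321    0.27582687] ext [-0.09131392  0.18896755]
scene red 74 med [0.491 0.233 0.075] p2 [0.476 0.224 0.028] p98 [0.526 0.277 0.104]
 px 232 239 184 195
scene yel 656 med [ 0.484 -0.128  0.064] p2 [ 0.444 -0.157  0.008] p98 [ 0.527 -0.075  0.099]
 rim [ 0.44977692 -0.15935672  0.09502196] [ 0.52912938 -0.07917034  0.10619537] 66
((0.48460623621940613, -0.1162760928273201), 0.0451960489153862)
scene cup 2973 med [0.658 0.152 0.13 ] p2 [0.605 0.072 0.009] p98 [0.738 0.278 0.23 ]
 top 814 ((0.6685119271278381, 0.17756597697734833), (0.12370764464139938, 0.2087000012397766), 4.359991073608398)
top green 825 med [0.488 0.273 0.145] p2 [0.407 0.269 0.031] p98 [0.592 0.281 0.229]
 line [ 0.9998789  -0.01556313  0.49480072  0.272681  ] ext [-0.08906172  0.09942164]
top red 29 med [0.485 0.23  0.085] p2 [0.476 0.228 0.061] p98 [0.501 0.235 0.107]
 px 197 201 188 196
top cup 2925 med [0.659 0.176 0.185] p2 [0.606 0.073 0.009] p98 [0.727 0.269 0.234]
 top 1271 ((0.6708835959434509, 0.17605876922607422), (0.12476184219121933, 0.2017722725868225), 4.358530521392822)
```

View pics/c1.png

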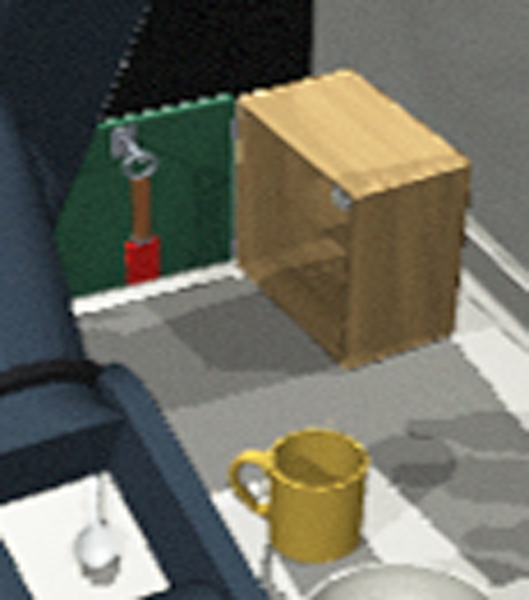

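```bash
cat > st.py <<'E'
from h import *
from scipy.spatial.transform import Rotation as R
o=robot.get_obs();r=R.from_quat(o["tool_rot"]).as_matrix()
print("t",round(o["time"],2),"p",o["position"].round(4),"2a",np.degrees(np.arctan2(r[1,0],r[0,0])).round(2),"z",r[:,2].round(3),"F",o["ft_force"].round(1),"w",round(o["grip_width"],4),"gf",round(o["grip_force"],1),"q",o["q"].round(2))
E
python3 -m pendant '[{"jaw":1,"linear":[0,0,-1.5],"twist":-7},{"jaw":1,"linear":[0,0,-1.5],"twist":-7},{"jaw":1,"linear":[0,0,-1.5],"twist":-7},{"jaw":1,"linear":[0,0,-1.5],"twist":-7},{"jaw":1,"linear":[0,0,-1.5],"twist":-7},{"jaw":1,"linear":[0,0,-1.5],"twist":-7},{"jaw":1,"linear":[0,0,-1.5],"twist":-7},{"jaw":1,"linear":[0,0,-1.5],"twist":-7},{"jaw":1,"linear":[0,0,-1.5],"twist":-7},{"jaw":1,"linear":[0,0,-1.5],"twist":-7},{"jaw":1,"linear":[0,0,-1.5],"twist":-7}]'; python3 st.py
```

```text
time: 1.02
position: [0.1405, -0.6085, 0.3649]
tool_rot: [0.705, 0.709, 0.0, -0.001]
ft_force: [0.1, 0.6, 0.1]
grip_width: 0.0869
grip_force: 0.0
t 1.02 p [ 0.1405 -0.6085  0.3649] 2a 90.34 z [-0.     0.001 -1.   ] F [0.1 0.6 0.1] w 0.0869 gf 0.0 q [-1.52  0.4   1.2   0.    1.55 -1.53]
```

```bash
python3 -m pendant '[{"jaw":1,"linear":[2.3,2.7,0],"twist":0},{"jaw":1,"linear":[2.3,2.7,0],"twist":0},{"jaw":1,"linear":[2.3,2.7,0],"twist":0},{"jaw":1,"linear":[2.3,2.7,0],"twist":0},{"jaw":1,"linear":[2.3,2.7,0],"twist":0},{"jaw":1,"linear":[2.3,2.7,0],"twist":0},{"jaw":1,"linear":[2.3,2.7,0],"twist":0},{"jaw":1,"linear":[2.3,2.7,0],"twist":0},{"jaw":1,"linear":[2.3,2.7,0],"twist":0},{"jaw":1,"linear":[2.3,2.7,0],"twist":0},{"jaw":1,"linear":[2.3,2.7,0],"twist":0},{"jaw":1,"linear":[2.3,2.7,0],"twist":0}]' >/dev/null
python3 -m pendant '[{"jaw":1,"linear":[3.5,0.2,0],"twist":0},{"jaw":1,"linear":[3.5,0.2,0],"twist":0},{"jaw":1,"linear":[3.5,0.2,0],"twist":0},{"jaw":1,"linear":[3.5,0.2,0],"twist":0},{"jaw":1,"linear":[3.5,0.2,0],"twist":0},{"jaw":1,"linear":[3.5,0.2,0],"twist":0},{"jaw":1,"linear":[3.5,0.2,0],"twist":0},{"jaw":1,"linear":[3.5,0.2,0],"twist":0},{"jaw":1,"linear":[3.5,0.2,0],"twist":0},{"jaw":1,"linear":[3.5,0.2,0],"twist":0},{"jaw":1,"linear":[3.5,0.2,0],"twist":0},{"jaw":1,"linear":[0,0,0],"twist":0}]' >/dev/null; python3 st.py
python3 - <<'E'
from h import *
ims=[]
for n in("scene","top","wrist"):
    c=cams.camera(n); np.save(f"pics/{n}1.npy",pts(c)); cv2.imwrite(f"pics/{n}1.png",c["color"]); ims.append(c["color"])
cv2.imwrite("pics/m1.png",np.hstack([cv2.resize(ims[2],None,fx=.9,fy=.9),cv2.resize(ims[1][60:290,130:330],None,fx=1.5,fy=1.5)]) if 0 else ims[2])
E
```

```text
t 3.02 p [0.4857 0.0577 0.3646] 2a 90.37 z [-0.001  0.004 -1.   ] F [ 0.1 -1.   0.1] w 0.0871 gf 0.0 q [-0.11  0.17  1.52  0.    1.45 -0.12]
```

View pics/m1.png

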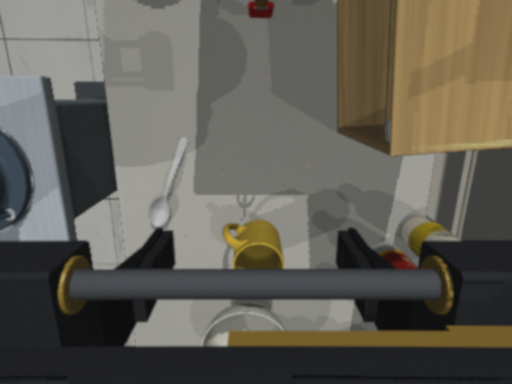

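The wrist view has +y up: the red head is at the top edge (261,8), the mug at about (258,243) with its handle on the upper left, and a spoon at (172,185).

```bash
python3 -m pendant '[{"jaw":1,"linear":[2.5,0.2,0],"twist":0},{"jaw":1,"linear":[2.5,0.2,0],"twist":0},{"jaw":1,"linear":[2.0,0,0],"twist":0},{"jaw":1,"linear":[0,0,0],"twist":0},{"jaw":1,"linear":[0,0,0],"twist":0}]' >/dev/null; python3 st.py
python3 - <<'E'
from h import *
c=cams.camera("wrist"); W=pts(c);np.save("pics/wrist2.npy",W); cv2.imwrite("pics/wrist2.png",c["color"])
def hsvm(im,lo,hi):
    return cv2.inRange(cv2.cvtColor(im,cv2.COLOR_BGR2HSV),lo,hi)>0
for n in("wrist1","top1","scene1","wrist2"):
    im=cv2.imread(f"pics/{n}.png");W=np.load(f"pics/{n}.npy"); m=hsvm(im,(15,120,40),(32,255,255))
    D=np.hypot(W[...,0]-.485,W[...,1]+.118)<.09
    P=W[m&D]; r=P[(P[:,2]>.094)&(P[:,2]<.112)]
    print(n,len(P),len(r))
    if len(r)>20:
        print(" rim bb",r.min(0).round(3),r.max(0).round(3)," zmax",np.percentile(P[:,2],95).round(3)); q=r[:,:2].astype(np.float32); print(" minrect",cv2.minAreaRect(q))
        A=np.c_[2*q,np.ones(len(q))]; s=np.linalg.lstsq(A,(q**2).sum(1),rcond=None)[0]; print(" circ",s[:2],np.sqrt(s[2]+s[0]**2+s[1]**2))
    D=(abs(W[...,0]-.49)<.03)&(W[...,1]>.20)&(W[...,1]<.262)&(W[...,2]>.03)&(W[...,2]<.25)
    P=W[D]
    for a,b in((.05,.08),(.08,.11),(.11,.14),(.14,.17),(.17,.19),(.19,.21),(.21,.23)):
        s=P[(P[:,2]>=a)&(P[:,2]<b)]
        if len(s)>3: print("  z",a,b,len(s),s.min(0).round(3),np.median(s,0).round(3),s.max(0).round(3))
E
```

```text
t 3.58 p [0.4908 0.1209 0.3646] 2a 89.97 z [-0.001 -0.001 -1.   ] F [-0.3 -1.7  0.2] w 0.087 gf 0.0 q [ 0.02  0.2   1.48 -0.    1.46  0.02]
wrist1 2186 236
 rim bb [ 0.45  -0.121  0.094] [ 0.529 -0.075  0.104]  zmax 0.101
 minrect ((0.4893636107444763, -0.09781978279352188), (0.0780489593744278, 0.04502271115779877), 0.9793364405632019)
 circ [ 0.49085656 -0.11299662] 0.037058373318381695
  z 0.05 0.08 118 [0.477 0.233 0.052] [0.492 0.233 0.068] [0.508 0.236 0.079]
  z 0.08 0.11 214 [0.476 0.232 0.081] [0.492 0.234 0.102] [0.508 0.241 0.11 ]
  z 0.11 0.14 93 [0.485 0.232 0.11 ] [0.492 0.233 0.126] [0.5   0.235 0.14 ]
top1 498 63
 rim bb [ 0.451 -0.156  0.094] [ 0.53  -0.08   0.108]  zmax 0.1
 minrect ((0.4899404048919678, -0.11803947389125824), (0.07837749272584915, 0.07487098127603531), 8.893176078796387)
 circ [ 0.48933787 -0.11747362] 0.03757126816953958
  z 0.05 0.08 18 [0.478 0.227 0.051] [0.489 0.23  0.067] [0.507 0.236 0.08 ]
  z 0.08 0.11 24 [0.476 0.228 0.082] [0.487 0.23  0.096] [0.509 0.236 0.108]
  z 0.11 0.14 18 [0.482 0.229 0.11 ] [0.489 0.23  0.127] [0.501 0.238 0.14 ]
[... 1186 characters left out ...]
((0.49009090662002563, -0.12906509637832642), (0.04714355990290642, 0.07578571140766144), 88.71803283691406)
 circ [ 0.49145606 -0.11362603] 0.0370458331900633
  z 0.05 0.08 32 [0.478 0.233 0.057] [0.49  0.233 0.064] [0.507 0.233 0.08 ]
  z 0.08 0.11 104 [0.476 0.232 0.08 ] [0.497 0.235 0.104] [0.508 0.241 0.11 ]
  z 0.11 0.14 17 [0.485 0.232 0.113] [0.489 0.233 0.13 ] [0.5   0.235 0.139]
  z 0.14 0.17 21 [0.485 0.232 0.142] [0.489 0.233 0.155] [0.499 0.234 0.168]
  z 0.17 0.19 58 [0.485 0.233 0.17 ] [0.489 0.235 0.184] [0.5   0.237 0.19 ]
  z 0.19 0.21 95 [0.477 0.234 0.19 ] [0.492 0.236 0.207] [0.507 0.248 0.21 ]
  z 0.21 0.23 301 [0.481 0.223 0.21 ] [0.492 0.238 0.213] [0.504 0.262 0.22 ]
```

View pics/wrist2.png

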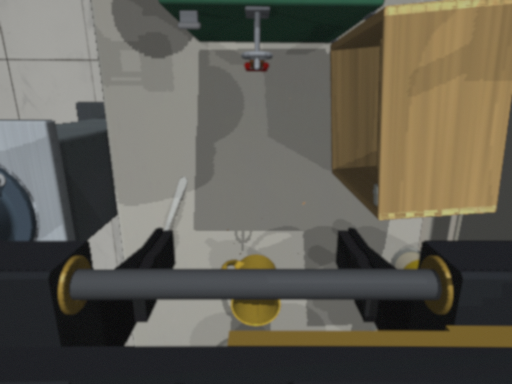

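The wrist view shows the hook (257,30) with the ring edge-on at about (257,55) and the red head under it. The spatula axis is at about (0.4925, 0.237), ring centre z about 0.203, and the mug axis at about (0.490, -0.117).

```bash
python3 -m pendant '[{"jaw":1,"linear":[2.9,0.1,0],"twist":0},{"jaw":1,"linear":[2.9,0.1,0],"twist":0},{"jaw":1,"linear":[2.9,0,0],"twist":0},{"jaw":1,"linear":[2.9,0,0],"twist":0},{"jaw":1,"linear":[0,0,2.5],"twist":0},{"jaw":1,"linear":[0,0,2.5],"twist":0},{"jaw":1,"linear":[0,0,2],"twist":0},{"jaw":1,"linear":[0,0,0],"twist":0},{"jaw":1,"linear":[0,0,0],"twist":0}]' >/dev/null; python3 st.py
python3 - <<'E'
from h import *
c=cams.camera("wrist"); W=pts(c)
x,y,z=robot.get_obs()["position"]
D=(abs(W[...,0]-.49)<.025)&(W[...,1]>.20)&(W[...,1]<.265)&(W[...,2]>.03)&(W[...,2]<.235)
P=W[D]
for a,b in((.08,.11),(.11,.14),(.14,.17),(.17,.19),(.19,.21),(.21,.217),(.217,.23)):
    s=P[(P[:,2]>=a)&(P[:,2]<b)]
    if len(s)>3: print("  z",a,b,len(s),s.min(0).round(4),np.median(s,0).round(4),s.max(0).round(4))
cv2.imwrite("pics/wrist3.png",c["color"])
E
```

```text
t 4.38 p [0.4926 0.2364 0.2941] 2a 89.88 z [-0.002 -0.001 -1.   ] F [0.8 0.6 0.5] w 0.0871 gf 0.0 q [ 0.24  0.32  1.51 -0.    1.32  0.25]
  z 0.08 0.11 155 [0.4767 0.2332 0.0802] [0.4884 0.2402 0.1025] [0.5083 0.2417 0.1093]
  z 0.11 0.14 43 [0.4844 0.2388 0.1104] [0.4888 0.2416 0.1263] [0.4998 0.2421 0.1397]
  z 0.14 0.17 60 [0.4845 0.2391 0.1414] [0.4892 0.2416 0.1559] [0.5003 0.2422 0.1698]
  z 0.17 0.19 112 [0.4832 0.2332 0.1701] [0.4895 0.24   0.1839] [0.5014 0.2422 0.19  ]
  z 0.19 0.21 164 [0.4775 0.2309 0.19  ] [0.4948 0.2391 0.2027] [0.5079 0.2488 0.21  ]
  z 0.21 0.217 352 [0.4804 0.2246 0.21  ] [0.4923 0.2396 0.2129] [0.5041 0.2649 0.217 ]
  z 0.217 0.23 19 [0.4906 0.224  0.2172] [0.4923 0.2258 0.2179] [0.494  0.2295 0.2189]
```

```bash
python3 -m pendant '[{"jaw":1,"linear":[0.1,0,2],"twist":0},{"jaw":1,"linear":[0,0,2],"twist":0},{"jaw":1,"linear":[0,0,2],"twist":0},{"jaw":1,"linear":[0,0,1.5],"twist":0},{"jaw":1,"linear":[0,0,1.5],"twist":0},{"jaw":1,"linear":[0,0,1.2],"twist":0},{"jaw":1,"linear":[0,0,1.2],"twist":0},{"jaw":1,"linear":[0,0,0],"twist":0},{"jaw":1,"linear":[0,0,0],"twist":0}]' >/dev/null; python3 st.py
python3 -m pendant '[{"jaw":0,"linear":[0,0,0]},{"jaw":0,"linear":[0,0,0]},{"jaw":0,"linear":[0,0,0]},{"jaw":0,"linear":[0,0,0]},{"jaw":0,"linear":[0,0,0]},{"jaw":0,"linear":[0,0,0]},{"jaw":0,"linear":[0,0,0]},{"jaw":0,"linear":[0,0,0]},{"jaw":0,"linear":[0,0,0]},{"jaw":0,"linear":[0,0,0]},{"jaw":0,"linear":[0,0,0]},{"jaw":0,"linear":[0,0,0]}]' 25; python3 st.py
```

```text
t 5.18 p [0.4939 0.2387 0.182 ] 2a 89.94 z [ 0.002  0.    -1.   ] F [ 0.8 -0.4  0.1] w 0.0869 gf 0.0 q [ 0.25  0.45  1.65 -0.    1.05  0.25]
t 5.18 p [0.4939 0.2387 0.182 ] 2a 89.94 z [ 0.002  0.    -1.   ] F [ 0.8 -0.4  0.1] w 0.0869 gf 0.0 q [ 0.25  0.45  1.65 -0.    1.05  0.25]invalid input
```

```bash
python3 -m pendant '[{"jaw":0,"linear":[0,0,0],"twist":0},{"jaw":0,"linear":[0,0,0],"twist":0},{"jaw":0,"linear":[0,0,0],"twist":0},{"jaw":0,"linear":[0,0,0],"twist":0},{"jaw":0,"linear":[0,0,0],"twist":0},{"jaw":0,"linear":[0,0,0],"twist":0},{"jaw":0,"linear":[0,0,0],"twist":0},{"jaw":0,"linear":[0,0,0],"twist":0},{"jaw":0,"linear":[0,0,0],"twist":0},{"jaw":0,"linear":[0,0,0],"twist":0}]' 25 >/dev/null; python3 st.py
```

```text
t 6.02 p [0.4925 0.239  0.1808] 2a 90.0 z [-0. -0. -1.] F [0.  0.  0.1] w 0.0281 gf 5.6 q [0.25 0.45 1.65 0.   1.05 0.25]
```

```bash
python3 -m pendant '[{"jaw":0,"linear":[0,0,0],"twist":0},{"jaw":0,"linear":[0,0,0],"twist":0},{"jaw":0,"linear":[0,0,0],"twist":0},{"jaw":0,"linear":[0,0,0],"twist":0},{"jaw":0,"linear":[0,0,0],"twist":0},{"jaw":0,"linear":[0,0,0],"twist":0}]' 25 >/dev/null; python3 st.py
```

```text
t 6.52 p [0.4926 0.239  0.1808] 2a 90.0 z [-0. -0. -1.] F [-0.1  0.   0.3] w 0.0255 gf 21.4 q [0.25 0.45 1.65 0.   1.05 0.25]
```

```bash
python3 - <<'E'
from h import *
c=cams.camera("wrist"); s=cams.camera("scene"); 
a=cv2.resize(c["color"],(400,300)); b=cv2.resize(s["color"][135:215,200:280],(400,400),interpolation=cv2.INTER_CUBIC)
cv2.imwrite("pics/m4.png",np.hstack([cv2.copyMakeBorder(a,0,100,0,0,0),b]))
E
```

```text
(no output)
```

View pics/m4.png

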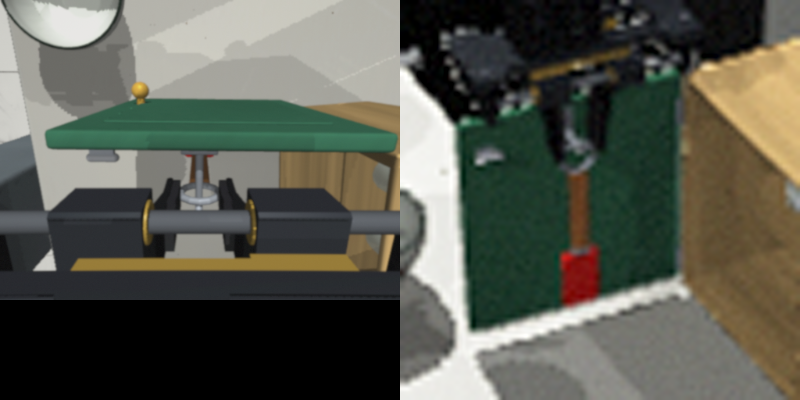

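The right half (scene crop) shows the finger ends near the ring's lower edge at about (575,160), with the spatula still hanging. At 25 mm opening the pads are pressing on the ring rather than the handle. I'll check heights.

```bash
python3 - <<'E'
from h import *
s=cams.camera("scene");W=pts(s);f=192/np.tan(np.radians(s["fov_y"])/2);V=np.array(s["view"])
def proj(p):
    q=V[:3,:3]@p+V[:3,3];x,y=q[0]/q[2],q[1]/q[2];k=1+s["k1"]*(x*x+y*y);return np.array([(f*k*x+s["cx"]-200)*5,(f*k*y+s["cy"]-135)*5]).round(0)
for n,p in dict(ring=(.4925,.2375,.203),ringbot=(.4925,.2375,.187),tipL=(.48,.238,.164),tipR=(.505,.238,.164),headtop=(.4925,.2375,.109),tip=(.4925,.2375,.053)).items(): print(n,proj(np.array(p)))
c=s["color"][135:215,200:280].astype(int); w=W[135:215,200:280]
for r in range(20,40,2): print(r*5,[(int(c[r,k].max()),w[r,k].round(3).tolist()) for k in (31,33,36,39)])
W=pts(cams.camera("wrist"))
P=W[(abs(W[...,0]-.4925)<.05)&(abs(W[...,1]-.238)<.02)&(W[...,2]<.235)&(W[...,2]>.05)]
for a in np.arange(.15,.235,.01):
    q=P[(P[:,2]>=a)&(P[:,2]<a+.01)]
    if len(q): print(round(a,3),len(q),q.min(0).round(3),q.max(0).round(3))
E
```

```text
ring [173. 149.]
ringbot [174. 165.]
tipL [160. 191.]
tipR [188. 184.]
headtop [176. 242.]
tip [177. 294.]
100 [(24, [0.461, 0.196, 0.284]), (32, [0.471, 0.199, 0.279]), (47, [0.514, 0.273, 0.223]), (19, [0.507, 0.226, 0.253])]
110 [(9, [0.475, 0.23, 0.25]), (72, [0.499, 0.269, 0.219]), (50, [0.514, 0.273, 0.213]), (17, [0.506, 0.223, 0.246])]
120 [(20, [0.474, 0.229, 0.242]), (60, [0.5, 0.272, 0.208]), (48, [0.516, 0.278, 0.199]), (8, [0.508, 0.229, 0.232])]
130 [(10, [0.47, 0.221, 0.238]), (126, [0.494, 0.257, 0.209]), (50, [0.515, 0.276, 0.191]), (19, [0.507, 0.228, 0.223])]
140 [(6, [0.472, 0.225, 0.225]), (65, [0.489, 0.245, 0.208]), (101, [0.499, 0.238, 0.209]), (19, [0.507, 0.227, 0.214])]
150 [(11, [0.474, 0.231, 0.212]), (51, [0.483, 0.231, 0.209]), (91, [0.517, 0.283, 0.165]), (48, [0.505, 0.223, 0.207])]
160 [(31, [0.474, 0.231, 0.202]), (58, [0.499, 0.272, 0.168]), (76, [0.514, 0.277, 0.16]), (56, [0.523, 0.266, 0.164])]
170 [(54, [0.491, 0.275, 0.158]), (71, [0.484, 0.236, 0.185]), (96, [0.497, 0.236, 0.181]), (61, [0.529, 0.28, 0.144])]
180 [(57, [0.492, 0.278, 0.145]), (58, [0.483, 0.234, 0.177]), (103, [0.499, 0.24, 0.169]), (57, [0.528, 0.278, 0.134])]
190 [(59, [0.491, 0.276, 0.137]), (55, [0.482, 0.232, 0.169]), (98, [0.496, 0.234, 0.164]), (62, [0.527, 0.276, 0.126])]
0.15 62 [0.485 0.239 0.15 ] [0.501 0.242 0.16 ]
0.16 79 [0.485 0.239 0.16 ] [0.5   0.242 0.17 ]
0.17 90 [0.485 0.239 0.17 ] [0.501 0.242 0.18 ]
0.18 227 [0.483 0.235 0.18 ] [0.502 0.242 0.19 ]
0.19 198 [0.48  0.235 0.19 ] [0.506 0.241 0.2  ]
0.2 430 [0.471 0.23  0.2  ] [0.515 0.253 0.21 ]
0.21 1103 [0.471 0.231 0.21 ] [0.515 0.258 0.22 ]
0.22 497 [0.47  0.237 0.22 ] [0.515 0.252 0.23 ]
0.23 263 [0.47  0.241 0.23 ] [0.516 0.251 0.235]
```

```bash
python3 - <<'E'
from h import *
print(robot.nose_length,[a for a in dir(robot) if a[0]!='_'])
W=np.load("pics/wrist2.npy");im=cv2.imread("pics/wrist2.png")
# fingers at wrist2: TCP (.4908,.1209,.3646)
P=W[(abs(W[...,0]-.4908)<.07)&(abs(W[...,1]-.1209)<.05)&(W[...,2]>.3)]
for a in np.arange(.33,.45,.01):
    q=P[(P[:,2]>=a)&(P[:,2]<a+.01)]
    if len(q): print(round(a,3),len(q),q.min(0).round(3),q.max(0).round(3))
E
```

```text
0.017 ['Unreachable', 'get_obs', 'hand_in', 'nose_length']
0.38 145 [0.438 0.112 0.387] [0.543 0.133 0.39 ]
0.39 668 [0.438 0.112 0.39 ] [0.543 0.133 0.4  ]
0.4 661 [0.438 0.116 0.4  ] [0.543 0.133 0.41 ]
0.41 746 [0.436 0.121 0.41 ] [0.545 0.133 0.42 ]
0.42 805 [0.434 0.112 0.42 ] [0.548 0.134 0.43 ]
0.43 1054 [0.434 0.11  0.43 ] [0.547 0.134 0.44 ]
0.44 910 [0.442 0.11  0.44 ] [0.54  0.131 0.45 ]
```

The fingertips really end about 20 mm above the reported TCP height, so the tool sits about 38 mm higher than the readout implies. That explains why the pads caught the ring. I'll open, go lower, and check by camera.

```bash
python3 -m pendant '[{"jaw":1,"linear":[0,0,0],"twist":0},{"jaw":1,"linear":[0,0,0],"twist":0},{"jaw":1,"linear":[0,0,0],"twist":0},{"jaw":1,"linear":[0,0,0],"twist":0},{"jaw":1,"linear":[0,0,0],"twist":0},{"jaw":1,"linear":[0,0,0],"twist":0},{"jaw":1,"linear":[0,0,0],"twist":0},{"jaw":1,"linear":[0,0,0.5],"twist":0},{"jaw":1,"linear":[0,0,0.5],"twist":0},{"jaw":1,"linear":[0,0,0.5],"twist":0},{"jaw":1,"linear":[0,0,0.5],"twist":0},{"jaw":1,"linear":[0,0,0],"twist":0}]' >/dev/null; python3 st.py
cat > fing.py <<'E'
from h import *
p=robot.get_obs()["position"]
for n in("scene","wrist"):
    c=cams.camera(n);W=pts(c);dark=c["color"].max(2)<45
    dx=abs(W[...,0]-p[0])
    m=dark&(dx<.065)&(dx>.03)&(abs(W[...,1]-p[1])<.014)&(W[...,2]>.1)
    b=dark&(dx<.1)&(W[...,1]<p[1]+.04)&(W[...,1]>p[1]-.05)&(W[...,2]>p[2])
    z=W[m][:,2]; q=W[m]
    print(n,"finger z low",np.percentile(z,[0,1,3,10]).round(4),len(z),"xy",q.min(0).round(3),q.max(0).round(3))
    for a in np.arange(.16,.33,.01):
        q=W[b&(W[...,2]>=a)&(W[...,2]<a+.01)]
        if len(q)>2: print("   ",round(a,2),len(q),q.min(0).round(3)[:2],q.max(0).round(3)[:2])
E
python3 fing.py
```

```text
t 7.72 p [0.4916 0.2387 0.1594] 2a 89.99 z [-0.003 -0.001 -1.   ] F [-0.2  0.6  0.9] w 0.086 gf 0.0 q [ 0.25  0.48  1.67 -0.    1.    0.25]
scene finger z low [0.1813 0.1823 0.1846 0.195 ] 172 xy [0.434 0.225 0.181] [0.556 0.252 0.45 ]
    0.16 4 [0.47  0.273] [0.576 0.276]
    0.17 8 [0.409 0.264] [0.591 0.279]
    0.18 17 [0.439 0.222] [0.587 0.275]
    0.19 22 [0.436 0.224] [0.579 0.278]
    0.2 23 [0.436 0.223] [0.572 0.279]
    0.21 20 [0.435 0.225] [0.541 0.276]
    0.22 18 [0.434 0.222] [0.547 0.276]
    0.23 15 [0.437 0.224] [0.548 0.247]
    0.24 5 [0.411 0.208] [0.546 0.249]
    0.25 29 [0.404 0.195] [0.575 0.259]
    0.26 46 [0.403 0.195] [0.574 0.261]
    0.27 60 [0.398 0.194] [0.586 0.257]
    0.28 90 [0.396 0.196] [0.589 0.265]
    0.29 114 [0.395 0.197] [0.583 0.269]
    0.3 48 [0.439 0.207] [0.51 0.26]
    0.31 44 [0.441 0.211] [0.509 0.256]
    0.32 45 [0.441 0.206] [0.506 0.255]
wrist finger z low [0.1832 0.1857 0.188  0.1951] 6329 xy [0.437 0.229 0.183] [0.547 0.253 0.271]
    0.18 318 [0.441 0.231] [0.543 0.251]
    0.19 620 [0.441 0.232] [0.543 0.251]
    0.2 697 [0.441 0.236] [0.544 0.251]
    0.21 627 [0.438 0.231] [0.546 0.251]
    0.22 552 [0.437 0.23 ] [0.547 0.252]
    0.23 1125 [0.443 0.229] [0.541 0.246]
    0.24 1012 [0.443 0.229] [0.541 0.252]
    0.25 1579 [0.421 0.234] [0.563 0.278]
    0.26 3423 [0.422 0.243] [0.563 0.278]
    0.27 2570 [0.429 0.252] [0.556 0.278]
    0.28 5514 [0.437 0.263] [0.548 0.267]
    0.29 6306 [0.441 0.263] [0.544 0.267]
```

```bash
python3 -m pendant '[{"jaw":1,"linear":[0,0,0.5],"twist":0},{"jaw":1,"linear":[0,0,0.5],"twist":0},{"jaw":1,"linear":[0,0,0.4],"twist":0},{"jaw":1,"linear":[0,0,0.4],"twist":0},{"jaw":1,"linear":[0,0,0],"twist":0}]' >/dev/null; python3 st.py; 
python3 -m pendant '[{"jaw":0,"linear":[0,0,0],"twist":0},{"jaw":0,"linear":[0,0,0],"twist":0},{"jaw":0,"linear":[0,0,0],"twist":0},{"jaw":0,"linear":[0,0,0],"twist":0},{"jaw":0,"linear":[0,0,0],"twist":0},{"jaw":0,"linear":[0,0,0],"twist":0},{"jaw":0,"linear":[0,0,0],"twist":0},{"jaw":0,"linear":[0,0,0],"twist":0},{"jaw":0,"linear":[0,0,0],"twist":0},{"jaw":0,"linear":[0,0,0],"twist":0},{"jaw":0,"linear":[0,0,0],"twist":0},{"jaw":0,"linear":[0,0,0],"twist":0}]' 25 >/dev/null; python3 st.py
python3 -m pendant '[{"jaw":0,"linear":[0,0,0],"twist":0},{"jaw":0,"linear":[0,0,0],"twist":0},{"jaw":0,"linear":[0,0,0],"twist":0},{"jaw":0,"linear":[0,0,0],"twist":0}]' 25 >/dev/null; python3 st.py
```

```text
t 8.23 p [0.4919 0.2388 0.1418] 2a 90.0 z [-0.002 -0.001 -1.   ] F [ 0.2  0.2 -0.3] w 0.087 gf 0.0 q [ 0.25  0.5   1.69 -0.    0.96  0.25]
t 9.23 p [0.4926 0.239  0.1428] 2a 90.0 z [-0.  0. -1.] F [ 0.2  0.4 -0.3] w 0.0291 gf 24.7 q [0.25 0.5  1.69 0.   0.96 0.25]
t 9.57 p [0.4926 0.239  0.1428] 2a 89.99 z [-0. -0. -1.] F [ 0.2  0.5 -0.1] w 0.029 gf 24.7 q [0.25 0.5  1.69 0.   0.96 0.25]
```

```bash
python3 - <<'E'
from h import *
c=cams.camera("wrist"); s=cams.camera("scene"); 
a=cv2.resize(c["color"][170:320,180:330],(400,400),interpolation=cv2.INTER_CUBIC); b=cv2.resize(s["color"][135:215,200:280],(400,400),interpolation=cv2.INTER_CUBIC)
cv2.imwrite("pics/m5.png",np.hstack([a,b]))
for n,c in(("w",c),("s",s)):
  W=pts(c);dark=c["color"].max(2)<45
  for z in np.arange(.155,.235,.006):
    m=(abs(W[...,0]-.4925)<.06)&(abs(W[...,1]-.238)<.016)&(abs(W[...,2]-z)<.003)
    x=W[m&dark][:,0]; l=x[x<.4925]; r=x[x>.4925]; o=W[m&~dark][:,0]
    print(n,round(z,3),"L",(l.min().round(4),l.max().round(4)) if len(l) else 0,"R",(r.min().round(4),r.max().round(4)) if len(r) else 0,"obj",(o.min().round(4),o.max().round(4)) if len(o) else 0)
E
```

```text
w 0.155 L 0 R 0 obj (np.float64(0.4845), np.float64(0.5))
w 0.161 L 0 R 0 obj (np.float64(0.4844), np.float64(0.5003))
w 0.167 L (np.float64(0.4703), np.float64(0.4774)) R (np.float64(0.5076), np.float64(0.5149)) obj (np.float64(0.4697), np.float64(0.5159))
w 0.173 L (np.float64(0.4702), np.float64(0.4779)) R (np.float64(0.5072), np.float64(0.5151)) obj (np.float64(0.4696), np.float64(0.516))
w 0.179 L (np.float64(0.4701), np.float64(0.4784)) R (np.float64(0.5072), np.float64(0.515)) obj (np.float64(0.4696), np.float64(0.5161))
w 0.185 L (np.float64(0.4699), np.float64(0.4785)) R (np.float64(0.5071), np.float64(0.5152)) obj (np.float64(0.4697), np.float64(0.5163))
w 0.191 L (np.float64(0.4693), np.float64(0.4785)) R (np.float64(0.5072), np.float64(0.5164)) obj (np.float64(0.4687), np.float64(0.5169))
w 0.197 L (np.float64(0.4676), np.float64(0.478)) R (np.float64(0.5079), np.float64(0.5174)) obj (np.float64(0.4668), np.float64(0.5185))
w 0.203 L (np.float64(0.4665), np.float64(0.4784)) R (np.float64(0.5071), np.float64(0.5186)) obj (np.float64(0.4662), np.float64(0.5193))
w 0.209 L (
[... 1568 characters left out ...]
loat64(0.4784)) R (np.float64(0.5093), np.float64(0.5185)) obj (np.float64(0.5044), np.float64(0.5093))
s 0.203 L (np.float64(0.4634), np.float64(0.4778)) R (np.float64(0.5227), np.float64(0.5227)) obj (np.float64(0.4851), np.float64(0.5075))
s 0.209 L (np.float64(0.4642), np.float64(0.4777)) R (np.float64(0.5055), np.float64(0.5159)) obj (np.float64(0.478), np.float64(0.5073))
s 0.215 L (np.float64(0.4649), np.float64(0.4724)) R (np.float64(0.5059), np.float64(0.5186)) obj (np.float64(0.488), np.float64(0.4929))
s 0.221 L 0 R (np.float64(0.5127), np.float64(0.5195)) obj 0
s 0.227 L 0 R (np.float64(0.5107), np.float64(0.5163)) obj 0
s 0.233 L 0 R (np.float64(0.5126), np.float64(0.513)) obj 0
```

View pics/m5.png

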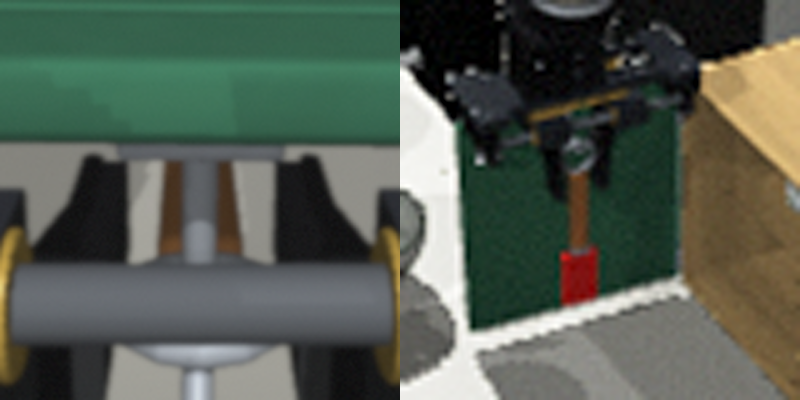

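The wrist crop shows finger faces flat from the tips past the ring (at about (130,300) and (280,300)), gripping the ring's sides symmetrically with the handle hanging between. The tool can only point down, so this ring grip is the one I can use. The spatula hangs plumb in it. Lifting off now.

```bash
python3 -m pendant '[{"jaw":0,"linear":[0,0,-0.3],"twist":0},{"jaw":0,"linear":[0,0,-0.3],"twist":0},{"jaw":0,"linear":[0,0,-0.3],"twist":0},{"jaw":0,"linear":[0,0,-0.3],"twist":0},{"jaw":0,"linear":[0,0,0],"twist":0},{"jaw":0,"linear":[0,0,0],"twist":0}]' 30 >/dev/null; python3 st.py
cat > look.py <<'E'
import sys
from h import *
p=robot.get_obs()["position"]
for n in("scene","top","wrist"):
    c=cams.camera(n);W=pts(c);hs=cv2.cvtColor(c["color"],cv2.COLOR_BGR2HSV)
    m=((hs[...,0]<5)|(hs[...,0]>175))&(hs[...,1]>150)&(np.hypot(W[...,0]-p[0],W[...,1]-p[1])<.1)&(W[...,2]<p[2]+.1)
    P=W[m]
    if len(P)>5: print(n,"red",len(P),"lo",np.percentile(P,2,axis=0).round(3),"med",np.median(P,0).round(3),"hi",np.percentile(P,98,axis=0).round(3))
    g=cv2.inRange(hs,(55,80,20),(95,255,255))>0; G=W[g&(W[...,0]>.38)&(W[...,0]<.62)&(abs(W[...,1]-.275)<.05)&(W[...,2]>.02)]
    if len(G)>30: print(n,"green",len(G),"y by x",[(round(a,2),np.median(G[abs(G[:,0]-a)<.01][:,1]).round(4)) for a in(.43,.57) if (abs(G[:,0]-a)<.01).sum()>3])
E
python3 look.py
```

```text
t 10.17 p [0.4928 0.2391 0.1552] 2a 90.0 z [ 0.001  0.    -1.   ] F [ 0.5  0.4 -0.4] w 0.0286 gf 29.5 q [ 0.25  0.48  1.67 -0.    0.98  0.25]
scene red 75 lo [0.476 0.225 0.045] med [0.489 0.232 0.091] hi [0.523 0.271 0.117]
scene green 1213 y by x [(0.43, np.float64(0.2761)), (0.57, np.float64(0.2739))]
top red 32 lo [0.475 0.228 0.073] med [0.484 0.231 0.096] hi [0.501 0.234 0.119]
top green 300 y by x [(0.43, np.float64(0.2731)), (0.57, np.float64(0.2721))]
wrist green 32765 y by x [(0.43, np.float64(0.2879)), (0.57, np.float64(0.2865))]
```

```bash
python3 -m pendant '[{"jaw":0,"linear":[-0.4,0,0],"twist":0},{"jaw":0,"linear":[-0.5,0,0],"twist":0},{"jaw":0,"linear":[-0.5,0,0],"twist":0},{"jaw":0,"linear":[-0.5,0,0],"twist":0},{"jaw":0,"linear":[-0.5,0,0],"twist":0},{"jaw":0,"linear":[-0.5,0,0],"twist":0},{"jaw":0,"linear":[-0.5,0,0],"twist":0},{"jaw":0,"linear":[-0.5,0,0],"twist":0},{"jaw":0,"linear":[-0.5,0,0],"twist":0},{"jaw":0,"linear":[-0.5,0,0],"twist":0},{"jaw":0,"linear":[0,0,0],"twist":0},{"jaw":0,"linear":[0,0,0],"twist":0}]' 30 >/dev/null; python3 st.py; python3 look.py
```

```text
t 11.32 p [0.4927 0.1897 0.1549] 2a 89.96 z [-0.  0. -1.] F [-0.6  0.3 -1.2] w 0.029 gf 29.5 q [0.16 0.46 1.72 0.   0.96 0.16]
scene red 64 lo [0.477 0.175 0.06 ] med [0.491 0.184 0.092] hi [0.504 0.189 0.116]
scene green 960 y by x [(0.43, np.float64(0.2762)), (0.57, np.float64(0.2744))]
top red 28 lo [0.477 0.179 0.067] med [0.484 0.182 0.09 ] hi [0.502 0.186 0.118]
top green 384 y by x [(0.43, np.float64(0.2736))]
wrist red 466 lo [0.477 0.187 0.073] med [0.491 0.192 0.104] hi [0.505 0.192 0.118]
wrist green 23309 y by x [(0.43, np.float64(0.281)), (0.57, np.float64(0.2782))]
```

```bash
python3 -m pendant '[{"jaw":0,"linear":[0,0,-1],"twist":0},{"jaw":0,"linear":[0,0,-1.5],"twist":0},{"jaw":0,"linear":[0,0,-2],"twist":0},{"jaw":0,"linear":[0,0,-2],"twist":0},{"jaw":0,"linear":[0,0,-1.5],"twist":0},{"jaw":0,"linear":[-0.5,0,-1],"twist":0},{"jaw":0,"linear":[-1,0,0],"twist":0},{"jaw":0,"linear":[-1.5,0,0],"twist":0},{"jaw":0,"linear":[-2,0,0],"twist":0},{"jaw":0,"linear":[-2,0,0],"twist":0},{"jaw":0,"linear":[-2,-0.1,0],"twist":0},{"jaw":0,"linear":[-2,-0.1,0],"twist":0}]' >/dev/null
python3 -m pendant '[{"jaw":0,"linear":[-2,-0.1,0],"twist":0},{"jaw":0,"linear":[-2,0,0],"twist":0},{"jaw":0,"linear":[-2,0,0],"twist":0},{"jaw":0,"linear":[-2,0,0],"twist":0},{"jaw":0,"linear":[-2,0,0],"twist":0},{"jaw":0,"linear":[-2,0,0],"twist":0},{"jaw":0,"linear":[-2,0,0],"twist":0},{"jaw":0,"linear":[-2,0,0],"twist":0},{"jaw":0,"linear":[-1.5,0,0],"twist":0},{"jaw":0,"linear":[-1,0,0],"twist":0},{"jaw":0,"linear":[-0.7,0,0],"twist":0},{"jaw":0,"linear":[0,0,0],"twist":0}]' >/dev/null
python3 -m pendant '[{"jaw":0,"linear":[0,0,0],"twist":0},{"jaw":0,"linear":[0,0,0],"twist":0},{"jaw":0,"linear":[0,0,0],"twist":0},{"jaw":0,"linear":[0,0,0],"twist":0},{"jaw":0,"linear":[0,0,0],"twist":0},{"jaw":0,"linear":[0,0,0],"twist":0}]' >/dev/null; python3 st.py; python3 look.py
python3 - <<'E'
from h import *
for n in("scene","top","wrist"):
    c=cams.camera(n);W=pts(c);im=c["color"]
    m=cv2.inRange(cv2.cvtColor(im,cv2.COLOR_BGR2HSV),(15,120,40),(32,255,255))>0
    P=W[m&(np.hypot(W[...,0]-.485,W[...,1]+.118)<.09)]; r=P[(P[:,2]>.09)&(P[:,2]<.112)]
    if len(r): print(n,len(r),r.min(0).round(3),r.max(0).round(3))
    cv2.imwrite(f"pics/{n}6.png",im)
E
```

```text
t 13.97 p [ 0.4897 -0.1116  0.2449] 2a 90.04 z [ 0.  0. -1.] F [-0.1  0.2  0.5] w 0.0287 gf 29.5 q [-0.45  0.31  1.68  0.    1.16 -0.45]
scene red 86 lo [ 0.472 -0.123  0.154] med [ 0.487 -0.118  0.181] hi [ 0.503 -0.112  0.206]
scene green 1535 y by x [(0.43, np.float64(0.2758)), (0.57, np.float64(0.2743))]
top red 6 lo [ 0.471 -0.119  0.155] med [ 0.475 -0.117  0.171] hi [ 0.476 -0.114  0.176]
top green 78 y by x [(0.43, np.float64(0.2733))]
wrist red 752 lo [ 0.474 -0.115  0.16 ] med [ 0.488 -0.11   0.189] hi [ 0.502 -0.109  0.208]
scene 111 [ 0.436 -0.158  0.09 ] [ 0.529 -0.076  0.104]
top 77 [ 0.439 -0.156  0.09 ] [ 0.525 -0.078  0.11 ]
wrist 1013 [ 0.444 -0.147  0.09 ] [ 0.53  -0.071  0.104]
```

```bash
python3 -m pendant '[{"jaw":0,"linear":[0,0,0.7],"twist":0},{"jaw":0,"linear":[0,0,1.3],"twist":0},{"jaw":0,"linear":[0,0,1.5],"twist":0},{"jaw":0,"linear":[0,0,1.5],"twist":0},{"jaw":0,"linear":[0,0,1.5],"twist":0},{"jaw":0,"linear":[0,0,1.5],"twist":0},{"jaw":0,"linear":[0,0,1.5],"twist":0},{"jaw":0,"linear":[0,0,1.5],"twist":0},{"jaw":0,"linear":[0,0,1.2],"twist":0},{"jaw":0,"linear":[0,0,0.9],"twist":0},{"jaw":0,"linear":[0,0,0.4],"twist":0},{"jaw":0,"linear":[0,0,0],"twist":0}]' >/dev/null;python3 st.py
python3 -m pendant '[{"jaw":0,"linear":[0,0,0.2],"twist":0},{"jaw":0,"linear":[0,0,0.2],"twist":0},{"jaw":0,"linear":[0,0,0.2],"twist":0},{"jaw":0,"linear":[0,0,0.2],"twist":0},{"jaw":0,"linear":[0,0,0],"twist":0}]'; python3 st.py; python3 look.py
```

```text
t 15.27 p [ 0.489  -0.1118  0.1089] 2a 89.99 z [-0.002  0.001 -1.   ] F [-0.7  0.4 -0.8] w 0.0285 gf 29.5 q [-0.45  0.5   1.82  0.    0.81 -0.45]
time: 15.68
position: [0.4896, -0.112, 0.1018]
tool_rot: [0.707, 0.707, 0.0, 0.0]
ft_force: [-0.2, 0.0, -0.3]
grip_width: 0.0287
grip_force: 29.5
t 15.68 p [ 0.4896 -0.112   0.1018] 2a 90.0 z [ 0. -0. -1.] F [-0.2  0.  -0.3] w 0.0287 gf 29.5 q [-0.45  0.52  1.83  0.    0.8  -0.45]
scene green 1388 y by x [(0.43, np.float64(0.2758)), (0.57, np.float64(0.2731))]
wrist red 695 lo [ 0.475 -0.115  0.018] med [ 0.488 -0.11   0.046] hi [ 0.502 -0.109  0.065]
```

```bash
python3 -m pendant '[{"jaw":0,"linear":[0,0,0.15],"twist":0},{"jaw":0,"linear":[0,0,0.15],"twist":0},{"jaw":0,"linear":[0,0,0],"twist":0}]'|grep ft; python3 -m pendant '[{"jaw":0,"linear":[0,0,0.1],"twist":0},{"jaw":0,"linear":[0,0,0],"twist":0},{"jaw":0,"linear":[0,0,0],"twist":0}]'|grep ft; python3 -m pendant '[{"jaw":0,"linear":[0,0,0.1],"twist":0},{"jaw":0,"linear":[0,0,0],"twist":0},{"jaw":0,"linear":[0,0,0],"twist":0}]'|grep ft; python3 st.py; python3 look.py
```

```text
ft_force: [-2.4, 1.0, 16.4]
ft_force: [-3.0, 0.5, 22.1]
ft_force: [-3.0, 0.1, 28.2]
t 16.58 p [ 0.492  -0.1137  0.1011] 2a 90.05 z [ 0.006 -0.004 -1.   ] F [-3.   0.1 28.2] w 0.0284 gf 32.1 q [-0.45  0.52  1.83 -0.    0.79 -0.45]
scene green 1396 y by x [(0.43, np.float64(0.2762)), (0.57, np.float64(0.2737))]
wrist red 719 lo [ 0.475 -0.115  0.017] med [ 0.488 -0.11   0.046] hi [ 0.503 -0.11   0.064]
```

Contact reached and overpressed (28 N), so back off to a light touch, then lean the spatula toward the −y wall.

```bash
python3 -m pendant '[{"jaw":0,"linear":[0,0,-0.2],"twist":0},{"jaw":0,"linear":[0,0,-0.2],"twist":0},{"jaw":0,"linear":[0,0,0],"twist":0},{"jaw":0,"linear":[0,0,0],"twist":0}]'|grep ft; python3 st.py;
python3 -m pendant '[{"jaw":0,"linear":[-0.3,0,0],"twist":0},{"jaw":0,"linear":[-0.3,0,0],"twist":0},{"jaw":0,"linear":[-0.3,0,0],"twist":0},{"jaw":0,"linear":[-0.3,0,0],"twist":0},{"jaw":0,"linear":[0,0,0],"twist":0}]'; python3 look.py
```

```text
ft_force: [-0.7, -1.0, 8.4]
t 17.07 p [ 0.4901 -0.1123  0.1014] 2a 90.0 z [ 0.001 -0.001 -1.   ] F [-0.7 -1.   8.4] w 0.0288 gf 30.3 q [-0.45  0.52  1.83 -0.    0.79 -0.45]
time: 17.48
position: [0.4902, -0.1248, 0.1011]
tool_rot: [0.707, 0.707, 0.0, 0.001]
ft_force: [-0.3, -0.0, 5.8]
grip_width: 0.029
grip_force: 30.1
scene green 1377 y by x [(0.43, np.float64(0.2755)), (0.57, np.float64(0.2746))]
wrist red 827 lo [ 0.475 -0.119  0.017] med [ 0.489 -0.113  0.045] hi [ 0.502 -0.11   0.064]
```

```bash
python3 -m pendant '[{"jaw":0,"linear":[-0.3,0,0],"twist":0},{"jaw":0,"linear":[-0.3,0,0],"twist":0},{"jaw":0,"linear":[-0.3,0,0],"twist":0},{"jaw":0,"linear":[-0.3,0,0],"twist":0},{"jaw":0,"linear":[0,0,0],"twist":0},{"jaw":0,"linear":[0,0,0],"twist":0}]'|grep ft; python3 look.py; 
python3 -m pendant '[{"jaw":1,"linear":[0,0,0],"twist":0},{"jaw":1,"linear":[0,0,0],"twist":0},{"jaw":1,"linear":[0,0,0],"twist":0},{"jaw":1,"linear":[0,0,0],"twist":0},{"jaw":1,"linear":[0,0,0],"twist":0},{"jaw":1,"linear":[0,0,0],"twist":0},{"jaw":1,"linear":[0,0,0],"twist":0},{"jaw":1,"linear":[0,0,0],"twist":0},{"jaw":1,"linear":[0,0,0],"twist":0}]' >/dev/null; python3 st.py; python3 look.py
python3 - <<'E'
from h import *
c=cams.camera("wrist"); s=cams.camera("scene"); 
a=cv2.resize(c["color"][150:384,120:400],(400,334)); b=cv2.resize(s["color"][190:310,230:350],(400,334),interpolation=cv2.INTER_CUBIC)
cv2.imwrite("pics/m7.png",np.hstack([a,b]))
E
```

```text
ft_force: [-0.1, 1.6, -0.1]
scene green 1358 y by x [(0.43, np.float64(0.2756)), (0.57, np.float64(0.2738))]
wrist red 919 lo [ 0.474 -0.124  0.017] med [ 0.488 -0.117  0.045] hi [ 0.502 -0.113  0.064]
t 19.03 p [ 0.4896 -0.136   0.1009] 2a 90.0 z [ 0. -0. -1.] F [ 0.4 -0.3 -0.5] w 0.0806 gf 0.0 q [-0.49  0.52  1.82 -0.    0.8  -0.49]
scene green 1368 y by x [(0.43, np.float64(0.2759)), (0.57, np.float64(0.2735))]
wrist red 1330 lo [ 0.474 -0.132  0.017] med [ 0.488 -0.122  0.043] hi [ 0.502 -0.113  0.063]
```

View pics/m7.png

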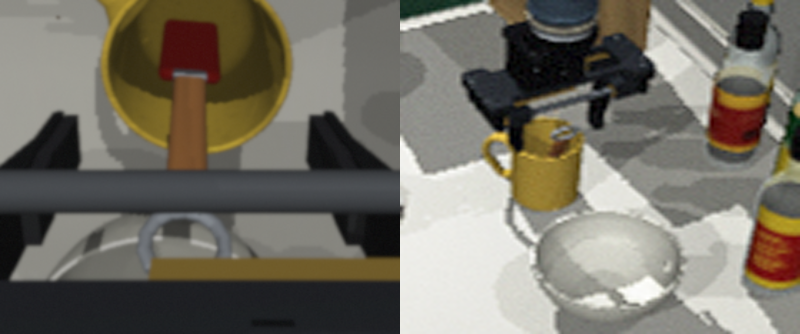

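The left crop (wrist) shows the red head on the mug floor at about (190,50) and the handle leaning over the −y rim. The ring at (185,245) is free of the open fingers, and the mug is upright.

```bash
python3 -m pendant '[{"jaw":1,"linear":[0,0,-0.5],"twist":0},{"jaw":1,"linear":[0,0,-1],"twist":0},{"jaw":1,"linear":[0,0,-1.5],"twist":0},{"jaw":1,"linear":[0,0,-2],"twist":0},{"jaw":1,"linear":[0,0,-2],"twist":0},{"jaw":1,"linear":[0,0,-2.5],"twist":0},{"jaw":1,"linear":[0,0,-2.5],"twist":0},{"jaw":0.5,"linear":[0,0,-2.5],"twist":0},{"jaw":0,"linear":[0,0,-2.5],"twist":0},{"jaw":0,"linear":[0,0,-2.5],"twist":0},{"jaw":0,"linear":[0,0,-1],"twist":0},{"jaw":0,"linear":[0,0,0],"twist":0}]' >/dev/null; python3 st.py
python3 - <<'E'
from h import *
W=np.load("pics/top1.npy")
for z0 in(.12,.2,.25):
    m=(W[...,0]>.2)&(W[...,0]<.68)&(W[...,1]>.3)&(W[...,1]<.8)&(W[...,2]>z0); P=W[m]; print(z0,len(P),np.percentile(P,1,axis=0).round(3),"x<.6 ymin",P[P[:,0]<.6][:,1].min() if (P[:,0]<.6).any() else None)
H=np.array([.603,.272])
for t in list(range(0,91,10))+[95]:
    a=np.radians(179.4+t);u=np.array([np.cos(a),np.sin(a)]);n=np.array([u[1],-u[0]])*1.0
    n=-n if 0 else n
    C=H+.16*u+.012*n; T=C+.013*n; print(t,n.round(2),C.round(3),T.round(3))
E
```

```text
t 20.28 p [ 0.4911 -0.1367  0.3092] 2a 90.0 z [ 0.006 -0.003 -1.   ] F [ 0.2 -0.1 -0.8] w 0.0616 gf 0.0 q [-0.49  0.25  1.57  0.    1.31 -0.49]
0.12 5047 [0.494 0.49  0.135] x<.6 ymin 0.48634551862661496
0.2 4508 [0.494 0.49  0.204] x<.6 ymin 0.48634551862661496
0.25 3827 [0.495 0.491 0.252] x<.6 ymin 0.48634551862661496
0 [0.01 1.  ] [0.443 0.286] [0.443 0.299]
10 [-0.16  0.99] [0.443 0.258] [0.441 0.271]
20 [-0.33  0.94] [0.448 0.23 ] [0.444 0.242]
30 [-0.49  0.87] [0.458 0.204] [0.451 0.215]
40 [-0.63  0.77] [0.472 0.18 ] [0.463 0.19 ]
50 [-0.76  0.65] [0.49  0.158] [0.48  0.167]
60 [-0.86  0.51] [0.511 0.14 ] [0.5   0.147]
70 [-0.94  0.35] [0.535 0.126] [0.523 0.131]
80 [-0.98  0.18] [0.562 0.117] [0.549 0.119]
90 [-1.    0.01] [0.589 0.112] [0.576 0.112]
95 [-1.   -0.08] [0.603 0.112] [0.59  0.111]
```

```bash
python3 -m pendant '[{"jaw":0,"linear":[2,-0.4,0],"twist":0},{"jaw":0,"linear":[3.5,-0.4,0],"twist":0},{"jaw":0,"linear":[3.5,-0.4,0],"twist":0},{"jaw":0,"linear":[3.5,-0.4,0],"twist":0},{"jaw":0,"linear":[3.5,-0.4,0],"twist":0},{"jaw":0,"linear":[3.5,-0.4,0],"twist":0},{"jaw":0,"linear":[3.5,-0.4,0],"twist":0},{"jaw":0,"linear":[3.5,-0.4,0],"twist":0},{"jaw":0,"linear":[3.5,-0.4,0],"twist":0},{"jaw":0,"linear":[3.5,-0.4,0],"twist":0},{"jaw":0,"linear":[3.5,-0.4,0],"twist":0},{"jaw":0,"linear":[3.5,-0.4,0],"twist":0}]' >/dev/null
python3 -m pendant '[{"jaw":0,"linear":[3.5,0,0],"twist":0},{"jaw":0,"linear":[2.2,0,0],"twist":0},{"jaw":0,"linear":[0,0,0],"twist":0},{"jaw":0,"linear":[0,0,0],"twist":0},{"jaw":0,"linear":[0,0,0],"twist":0},{"jaw":0,"linear":[0,0,0],"twist":0}]' >/dev/null; python3 st.py
python3 - <<'E'
from h import *
c=cams.camera("wrist"); cv2.imwrite("pics/wrist8.png",c["color"])
W=pts(c); p=robot.get_obs()["position"]
m=(c["color"].max(2)<45)&(abs(W[...,0]-p[0])<.03)&(abs(W[...,1]-p[1])<.02); P=W[m&(W[...,2]>.2)&(W[...,2]<p[2]+.04)]
if len(P): print("closed finger",P.min(0).round(4),P.max(0).round(4))
E
python3 look.py|grep green
```

```text
t 21.78 p [0.4413 0.3247 0.3051] 2a 89.92 z [-0.002 -0.001 -1.   ] F [-0.1 -0.9  0.7] w 0.0007 gf 0.0 q [ 0.43  0.31  1.49 -0.    1.34  0.43]
closed finger [0.4325 0.3341 0.328 ] [0.4501 0.3371 0.3454]
scene green 1648 y by x [(0.43, np.float64(0.2763)), (0.57, np.float64(0.2751))]
top green 876 y by x [(0.43, np.float64(0.273)), (0.57, np.float64(0.272))]
wrist green 10599 y by x [(0.43, np.float64(0.2884)), (0.57, np.float64(0.288))]
```

```bash
python3 -m pendant '[{"jaw":0,"linear":[0,0,1.5],"twist":0},{"jaw":0,"linear":[0,0,2],"twist":0},{"jaw":0,"linear":[0,0,2],"twist":0},{"jaw":0,"linear":[0,0,2],"twist":0},{"jaw":0,"linear":[0,0,2],"twist":0},{"jaw":0,"linear":[0,0,2],"twist":0},{"jaw":0,"linear":[0,0,2],"twist":0},{"jaw":0,"linear":[0,0,1.3],"twist":0},{"jaw":0,"linear":[0,0,0],"twist":0},{"jaw":0,"linear":[0,0,0],"twist":0}]' >/dev/null; python3 st.py
python3 -m pendant '[{"jaw":0,"linear":[-0.8,0,0],"twist":0},{"jaw":0,"linear":[-0.8,0,0],"twist":0},{"jaw":0,"linear":[-0.7,0,0],"twist":0},{"jaw":0,"linear":[-0.7,0,0],"twist":0},{"jaw":0,"linear":[-0.7,0,0],"twist":0},{"jaw":0,"linear":[-0.7,0,0],"twist":0},{"jaw":0,"linear":[-0.8,0.05,0],"twist":0},{"jaw":0,"linear":[-0.8,0.05,0],"twist":0},{"jaw":0,"linear":[-0.8,0.1,0],"twist":0}]'|grep ft; python3 st.py; python3 look.py |grep green
```

```text
t 22.82 p [0.4416 0.3255 0.1576] 2a 89.95 z [-0.001 -0.001 -1.   ] F [0.4 0.1 0.4] w 0.0006 gf 0.0 q [0.43 0.48 1.67 0.   0.99 0.43]
ft_force: [0.6, 0.3, -0.1]
t 23.57 p [0.4439 0.2572 0.1579] 2a 89.99 z [ 0.  0. -1.] F [ 0.6  0.3 -0.1] w 0.0003 gf 0.3 q [ 0.31  0.44  1.76 -0.    0.95  0.31]
scene green 1317 y by x [(0.43, np.float64(0.2286)), (0.57, np.float64(0.2647))]
top green 246 y by x [(0.57, np.float64(0.2607))]
wrist green 23381 y by x [(0.43, np.float64(0.2349)), (0.57, np.float64(0.2782))]
```

```bash
python3 -m pendant '[{"jaw":0,"linear":[-1.5,0,0],"twist":0},{"jaw":0,"linear":[-1.35,0.3,0],"twist":0},{"jaw":0,"linear":[-1.35,0.4,0],"twist":0},{"jaw":0,"linear":[-1.25,0.6,0],"twist":0},{"jaw":0,"linear":[-1.25,0.6,0],"twist":0},{"jaw":0,"linear":[-1.15,0.85,0],"twist":0},{"jaw":0,"linear":[-1.15,0.85,0],"twist":0},{"jaw":0,"linear":[-1,1,0],"twist":0},{"jaw":0,"linear":[-1,1,0],"twist":0},{"jaw":0,"linear":[-0.8,1.15,0],"twist":0},{"jaw":0,"linear":[-0.8,1.15,0],"twist":0}]'|grep ft; python3 st.py; python3 - <<'E'
from h import *
for n in("scene","top"):
    c=cams.camera(n);W=pts(c);g=cv2.inRange(cv2.cvtColor(c["color"],cv2.COLOR_BGR2HSV),(55,80,20),(95,255,255))>0
    G=W[g&(W[...,0]>.38)&(W[...,0]<.66)&(W[...,1]<.3)&(W[...,1]>0)&(W[...,2]>.02)&(W[...,2]<.215)]
    if len(G)>30:
        l=cv2.fitLine(G[:,:2].astype(np.float32),cv2.DIST_HUBER,0,.001,.001).ravel(); print(n,len(G),np.degrees(np.arctan2(l[1],l[0])),G.min(0).round(3),G.max(0).round(3))
E
```

```text
ft_force: [0.4, 1.2, 0.9]
t 24.63 p [0.5236 0.1314 0.1578] 2a 90.0 z [-0.  0. -1.] F [0.4 1.2 0.9] w 0.0006 gf 0.4 q [0.04 0.47 1.69 0.   0.98 0.04]
scene 182 75.077705 [0.522 0.082 0.025] [0.568 0.215 0.215]
top 279 73.74267 [0.535 0.083 0.021] [0.592 0.27  0.214]
```

```bash
python3 -m pendant '[{"jaw":0,"linear":[-0.6,1.3,0],"twist":0},{"jaw":0,"linear":[-0.6,1.3,0],"twist":0},{"jaw":0,"linear":[-0.4,1.35,0],"twist":0},{"jaw":0,"linear":[-0.3,1.35,0],"twist":0},{"jaw":0,"linear":[0,0.3,0],"twist":0},{"jaw":0,"linear":[0,0.3,0],"twist":0},{"jaw":0,"linear":[0,0.2,0],"twist":0},{"jaw":0,"linear":[0,0,0],"twist":0}]'|grep ft; python3 st.py; python3 -m pendant '[{"jaw":0,"linear":[0,0.2,0],"twist":0},{"jaw":0,"linear":[0,0.2,0],"twist":0},{"jaw":0,"linear":[0,0,0],"twist":0}]'|grep ft; python3 -m pendant '[{"jaw":0,"linear":[0,0.2,0],"twist":0},{"jaw":0,"linear":[0,0.1,0],"twist":0},{"jaw":0,"linear":[0,0,0],"twist":0}]'|grep ft; python3 st.py
```

```text
ft_force: [-7.2, -3.6, 4.5]
t 25.4 p [0.5788 0.1125 0.1575] 2a 90.06 z [-0.01  -0.002 -1.   ] F [-7.2 -3.6  4.5] w 0.0002 gf 4.5 q [ 0.    0.54  1.56 -0.    1.06  0.  ]
ft_force: [0.2, -1.1, -0.1]
ft_force: [-7.1, -2.0, 3.8]
t 25.9 p [0.5881 0.1132 0.1576] 2a 90.03 z [-0.006 -0.    -1.   ] F [-7.1 -2.   3.8] w 0.0004 gf 3.4 q [ 0.    0.54  1.54 -0.    1.06  0.  ]
```

```bash
python3 -m pendant '[{"jaw":0,"linear":[0,0.2,0],"twist":0},{"jaw":0,"linear":[0,0,0],"twist":0},{"jaw":0,"linear":[0,0,0],"twist":0}]'|grep -E "ft|pos"; python3 -m pendant '[{"jaw":0,"linear":[0,0.15,0],"twist":0},{"jaw":0,"linear":[0,0,0],"twist":0},{"jaw":0,"linear":[0,0,0],"twist":0}]'|grep -E "ft|pos"
python3 -m pendant '[{"jaw":0,"linear":[0,-0.6,0],"twist":0},{"jaw":0,"linear":[0,-1,0],"twist":0},{"jaw":0,"linear":[0,-2,0],"twist":0},{"jaw":0,"linear":[0,-2,0],"twist":0},{"jaw":0,"linear":[0,-2,-1],"twist":0},{"jaw":0,"linear":[0,-2,-2],"twist":0},{"jaw":0,"linear":[0,-1,-3],"twist":0},{"jaw":0,"linear":[0,0,-3],"twist":0},{"jaw":0,"linear":[0,0,-3],"twist":0},{"jaw":0,"linear":[0,0,-3],"twist":0},{"jaw":0,"linear":[0,0,0],"twist":0}]'>/dev/null; python3 st.py
python3 - <<'E'
from h import *
for n in("scene","top"):
    c=cams.camera(n);W=pts(c);hs=cv2.cvtColor(c["color"],cv2.COLOR_BGR2HSV);g=cv2.inRange(hs,(55,80,20),(95,255,255))>0
    G=W[g&(W[...,0]>.5)&(W[...,0]<.68)&(W[...,1]<.3)&(W[...,1]>0)&(W[...,2]>.02)&(W[...,2]<.215)]
    if len(G)>30:
        l=cv2.fitLine(G[:,:2].astype(np.float32),cv2.DIST_HUBER,0,.001,.001).ravel(); print(n,len(G),np.degrees(np.arctan2(l[1],l[0])),G.min(0).round(3),G.max(0).round(3))
    T=W[(hs[...,0]>8)&(hs[...,0]<30)&(hs[...,1]>40)&(abs(W[...,2]-.228)<.006)&(W[...,0]>.55)&(W[...,0]<.8)&(W[...,1]>0.05)&(W[...,1]<.3)]
    print(cv2.minAreaRect(T[:,:2].astype(np.float32)))
    if n=="scene": s=c["color"]
    else: t=c["color"]
cv2.imwrite("pics/m9.png",np.hstack([cv2.resize(s[130:310,220:360],(400,514)),cv2.resize(t[100:260,130:330],(400,514))]))
E
```

```text
position: [0.588, 0.1132, 0.1576]
ft_force: [-10.6, -2.0, 6.4]
position: [0.5879, 0.1132, 0.1576]
ft_force: [-12.7, -2.3, 9.1]
t 27.32 p [0.4929 0.1136 0.3145] 2a 90.02 z [ 0.016  0.001 -1.   ] F [0.8 0.3 0.7] w 0.0005 gf 0.0 q [0.   0.23 1.58 0.   1.31 0.  ]
scene 933 -85.22515 [0.587 0.069 0.021] [0.618 0.268 0.215]
((0.6688507795333862, 0.17524100840091705), (0.12409833818674088, 0.21139681339263916), 4.616458892822266)
top 496 -84.72278 [0.59  0.074 0.02 ] [0.611 0.269 0.215]
((0.6649007201194763, 0.17436306178569794), (0.13610303401947021, 0.19948898255825043), 3.8220889568328857)
```

View pics/m9.png

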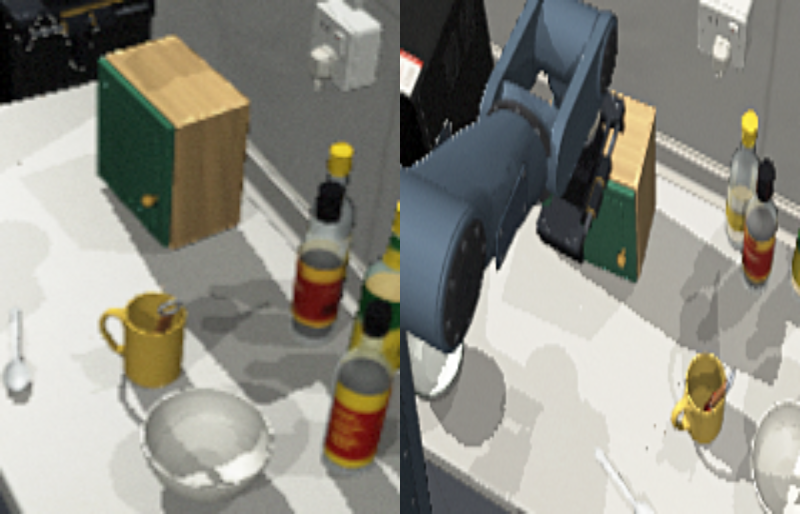

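The scene view shows the door flush on the cupboard (green face at (135,140)), with its plane at −85°, parallel to the cupboard front. The spatula stands in the upright mug at (155,340), and the gripper is clear of everything.

```bash
python3 -c "
from rig import robot
print(robot.hand_in())"
```

```text
the job is handed in; nothing more can be done
None
```

The spatula is standing head down in the yellow mug, leaning on its rim, and the cupboard door is shut on its catch; I handed the job in at about 27 s, and lowering the spatula briefly pressed on the mug floor with 28 N before I backed off.

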